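# Unload the leak-test block and cover the free port

## Task

The longer of the two tubes standing in the leak-test block has passed its test: hold the release ring round it pressed down, draw the tube up out of the port, and lay it in the grey tray without letting it fall. Then set the loose dust cover down flat on the two pins of the port that is now empty. The shorter tube is still under test, so leave it and its ring alone, as well as the cover that is already on, and do not disturb the other things on the table.

Things in the scene. Friction and masses are not known exactly. Their poses are not given: they have to be found in the camera images.
- test_block: aluminium leak-test block, fixed, 100 (x) x 214 (y) x 40 mm high; origin at the centre of its underside. Three equal ports on top at x = 0, y = +70, 0, -70 mm (a, b, c): one holds the long tube, one the short tube, one is under the seated cover; which is which varies. Brass port bodies 44 mm across reach z 56. A gauge behind (x 70, y 35) reaches z 99; a valve sticks out of the -y end to y -162
- seat_a (a point): axis of port a at the height of the pin shoulders (block frame 0, 70, 73 mm): here lies the underside centre of a seated cover; axes as the block's. At 36 mm before and behind every port axis (block x) stands a standoff 14 mm across, shoulder at z 73, with a pin 6 mm across on it whose pointed tip ends at z 87
- seat_b (a point): the same for port b (block frame 0, 0, 73 mm)
- seat_c (a point): the same for port c (block frame 0, -70, 73 mm)
- ring_a (a joint): release ring of port a, m pressed down: 0 up, 0.009 at its stop. Flat grey ring 52 mm across, 24 mm hole round the tube, top at z 70 mm when up. Spring: 8 N at first, 13 N at the stop; springs back at once when let go. It spreads jaws that lock the tube's bead: open when it is 4 mm or more down, shut when up; the bead is past them once the tube has risen 4 mm
- ring_b (a joint): the same for port b. To work a ring with one gripper: fingers part closed so that both tips land on the ring beside the tube, not on the standoffs (fingers side by side along block y); press it at least 6 mm down, close on the tube while still pressing, then draw straight up; the ring may follow the fingers up
- ring_c (a joint): the same for port c
- tube_long: steel tube 16 mm across, 73 mm long, with a bead 22 mm across and 3 mm thick that begins 11 mm from its foot, about 90 g; origin at the centre of its foot, z along the tube. In the port its foot is 29 mm above the table and its top 32 mm above the ring (102 mm above the table)
- tube_short: the same kind of tube but 53 mm long; its top is 12 mm above the ring of its port. It stays where it is
- cover_loose: loose dust cover lying on the table: steel plate 96 (x) x 44 (y) x 4 mm with two 9 mm holes on its x axis, 36 mm either side of the centre, and on top an upright grip bar 40 mm long along x, 10 mm thick in y, its top 26 mm above the underside; about 110 g; origin at the centre of the underside. Seated, its long side lies along the block's x axis (either way round), with the pins through the holes and the plate on the shoulders
- cover_seated: a second, equal dust cover, already seated on one port's pins; stays there
- tray: open grey steel tray, fixed, 165 (x) x 120 (y) mm outside, 3 mm walls, rim 28.5 mm high, floor 3 mm thick; origin at the centre of the underside
- spray_lube: aerosol can 58 mm across, 211 mm tall, standing; origin at the centre of its foot; leave it
- tape_measure: tape measure 34 x 72 x 73 mm, standing; origin under its centre; leave it
- spanner: open-ended spanner 36 x 196 x 6 mm (long along y), lying; origin under its centre; leave it
- pliers: combination pliers 69 x 201 x 14 mm (long along y), lying; origin under its centre; leave it
- flat_bar: dark flat steel offcut 32 x 110 x 8 mm (long along y), lying; origin under its centre; leave it
- mug: white mug 82 x 114 x 101 mm, standing; origin under its centre; leave it
- tube_offcut: square tube offcut 40 x 120 x 40 mm (long along y), lying; origin under its centre; leave it
- tube_long_mid (a point): middle of the long tube, on its axis, 36.5 mm from the foot
There are look-alikes about, which are no part of the job. Leave any turquoise look-alike of the cover_loose alone.

How it is judged:
By the outcome, as a careful person would: the job done as asked, in the order asked, and still so for the second after the job is handed in, with the robot touching nothing.
It also fails if it takes over 58 s, if anything falls off the work surface, if the arm or the gripper's body presses on something with over 40 N, if the wrist force passes 120 N, or if a joint passes its speed limit or range.

## Robot

A 7-joint arm with a two-finger parallel gripper is mounted at the origin on a cart in front of the work surface, level with it; the furniture and walls round the work are solid. World frame = base frame: x ahead of the robot, y to its left, z up, the work surface at z = 0. Lengths are in m, angles in rad, forces in N, time in s.
With the tool pointing down it reaches from about 0.425 to 0.925 m from the base axis. Payload 6.8 kg.
Tool frame: the origin (TCP) lies on the centre line of the jaws, within the pads' length; the fingertips stand 8 mm ahead of it and the grasp point (between the pads) lies 11 mm behind it (bot.tips_ahead is the distance from the TCP to the fingertips, in m); z points along the fingers, y is the line along which they close (so a half turn about z gives the same grasp; the last joint's range is limited). The gripper opens to 85 mm and grips with 20 to 120 N. Pads are 22 mm wide; open, the fingers measure 114 mm over their backs; the gripper's body (76 mm by 85 mm) begins 54 mm behind the grasp point. The pads swing forward as they close: fully open they stand 13 mm farther back than shut.
Start: joints at [-1.448, 0.477, 0.022, 1.555, -0.011, 1.109, -0.083], TCP at [0.154, 0.657, 0.239] pointing down, gripper open.
Joint ranges: [-2.96, 2.96], [-0.34, 2.1], [-1.41, 1.46], [0.24, 2.44], [-1.37, 4.51], [0.17, 1.92], [-2.96, 2.96]. Speed limits (rad/s): [2.39, 2.39, 3.14, 3.14, 3.14, 3.14, 3.14].

## Interface

Orientations are given as a unit quaternion [w, x, y, z].
In Python, from station import bot gives the robot as it stands.
- The arm moves only by the tool send_rows, never from a script. Its argument "deltas" is text: rows parted by semicolons, each of 4 numbers parted by spaces: the shift along the tool's x, y, z in m, then the turn about the tool's z in degrees. In form: x y z spin; .... A call has 1 to 5 rows; each row is the pose to reach, as a shift and turn from the pose commanded when the call began, along the tool's axes at that moment; what a row does not reach only later rows make up. A row lasts 1/10 s, in which the tool goes at most 50 mm and 8.59 degrees, less where a joint would pass 70% of its speed; a pose out of reach is approached as far as the arm can. A call with a gripper value outside its range is refused whole. "claw" is the opening, from 0 (shut) to 1 (fully open), set as the call begins (left out, the last holds). The fingers move at their own pace and stop on an object; "force" is the grip in N (left out, the last holds). Time passes only in rows, so rows that repeat a pose let the fingers close. It gives the time, the measured TCP pose, the force, the opening and the grip force at its end, in the units of the state.
- bot.get_obs(): the state, without advancing time (a new reading comes with each control period).
- bot.read_camera(name): name is "side" or "top" or "wrist"; returns a dict with "img" (384x512x3 uint8, red, green, blue), "depth" (384x512 float32, m along the optical axis (not along the pixel's ray), 0 where there is no reading), "fx", "fy", "cx", "cy" (pixels), "camera_from_world" (4x4, takes a point from world to camera coordinates). Camera axes: x right, y up, looking along -z (the intrinsics and any distortion apply to the point x, -y, -z); pixel columns grow to the right and rows downward; lengths in m; the calibration is good to about 2 mm. A picture is of the moment at which its call begins.
- bot.hand_in(): hands the job in; it is judged then, once.
Trained networks look in a picture, given as the dict that the camera call returned (one of the last four; its "shot" number tells which), for a name from the list of things; names that differ only in an ending like _2 or _b are one class to them, and where a whole thing is asked for, a point or a joint stands for the part that bears it (a point fixed in the world has none). Each returns a list of dicts, best first, with "confidence" (0 to 1); they miss things now and then, are a little off and sometimes report something else, mostly with a low value. They report only what shows in the picture. A call takes as long as a camera call. They do not tell look-alikes from the thing itself.
- bot.masks_of(picture, query): "mask" (384x512 bool, what is visible of it).
- bot.landmark_of(picture, query): "xyz" ([x, y, z] in m, in world coordinates, good to about 4 mm: a listed point, or the origin of a listed thing).
The state is a dict: "t": time; "q": joint angles; "joint_vel": joint speeds; "joint_torque": joint torques, N m; "eef_pos": TCP position; "tool_rot": TCP orientation; "contact_force": force on the tool from outside, world axes, zero at the start; "torque": the same for the moment, N m; "gripper_width": opening from 0.0 (shut) to 1.0 (fully open); "grasp_force": force on a finger pad.
Only numpy, scipy, OpenCV 4.12 (cv2) and the standard library are available. Lean on these libraries where they do the work, as an engineer would, in place of code of your own. Each camera call takes 0.05 s, during which the arm holds its last target. There are 200 camera calls.

## Working session

There is one attempt and no reset: what is moved stays moved. The work goes in short steps, Python scripts to look and compute and a tool call to move; the robot and the scene stay as the last step left them, time stands still between calls to the robot, and variables do not carry over. Pictures are saved under pics/ and viewed, at most 10 in all, crops included, and the job is handed in when it is done.

Besides the shell and the picture viewer there is one more tool, called after "Emit:" as name(argument=value, ...) on one line, values as JSON. send_rows: Moves the arm, as the interface text tells. Its arguments: {"type":"object","properties":{"deltas":{"type":"string"},"claw":{"type":"number"},"force":{"type":"number"}},"required":["deltas"]}

```bash
ls; mkdir -p pics; cat > h.py <<'E'
from station import bot
import numpy as np, cv2
def save(p,name,crop=None,s=1):
    im=p["img"][:,:,::-1]
    if crop: im=im[crop[1]:crop[3],crop[0]:crop[2]]
    cv2.imwrite("pics/"+name,cv2.resize(im,None,fx=s,fy=s,interpolation=cv2.INTER_CUBIC))
def world(p,u,v,d=None):
    u=np.asarray(u,float);v=np.asarray(v,float)
    if d is None:d=p["depth"][v.astype(int),u.astype(int)]
    c=np.stack([(u-p["cx"])/p["fx"]*d,-(v-p["cy"])/p["fy"]*d,-d,np.ones_like(d)],-1)
    return (c@np.linalg.inv(p["camera_from_world"]).T)[...,:3]
def pix(p,X):
    c=p["camera_from_world"]@np.append(X,1)
    return p["cx"]+p["fx"]*c[0]/-c[2], p["cy"]+p["fy"]*c[1]/c[2]
E
python3 - <<'E'
from h import *
o=bot.get_obs();print(o)
t=bot.read_camera("top");s=bot.read_camera("side")
print([k for k in t], [t[k] for k in ("fx","fy","cx","cy")])
im=np.hstack([t["img"],s["img"]])
save(t,"top0.png",s=1.5);save(s,"side0.png",s=1.5)
np.set_printoptions(precision=4,suppress=True)
for n in ["test_block","tube_long","tube_short","cover_loose","cover_seated","tray","seat_a","seat_b","seat_c","tube_long_mid"]:
    for p,nm in((t,"top"),(s,"side")):
        print(n,nm,[(np.round(d["xyz"],4).tolist(),round(d["confidence"],2),np.round(pix(p,d["xyz"])).tolist()) for d in bot.landmark_of(p,n)])
E
```

```text
pics
{'t': 0.0, 'q': array([-1.44809081,  0.47782428,  0.02233922,  1.55644801, -0.01152158,
        1.10931596, -0.08311714]), 'joint_vel': array([-0.00057882,  0.00210868,  0.00082808, -0.00220447, -0.00018571,
        0.00124013, -0.00019444]), 'joint_torque': array([-6.75378615e-04, -5.96465242e+01,  1.60764221e+00, -2.81180942e+01,
        1.24591507e-02,  9.49209498e-03, -3.58576273e-06]), 'eef_pos': array([0.15428838, 0.65653102, 0.23831094]), 'tool_rot': array([-4.75016505e-05,  1.15149052e-01,  9.93347786e-01, -9.32625879e-04]), 'contact_force': array([ 0.47584966, -0.21230641, -0.23359389]), 'torque': array([ 0.00024515, -0.03822165,  0.06132515]), 'grasp_force': 0.0, 'gripper_width': 1.0025749322584498}
['img', 'depth', 'fx', 'fy', 'cx', 'cy', 'camera_from_world', 'shot'] [473.26399784496044, 473.26399784496044, 253.34503910532987, 186.60553678510698]
test_block top [([0.6034, 0.0242, 0.0011], 0.91, [260.0, 186.0])]
test_block side [([0.6073, 0.0225, -0.0012], 0.76, [248.0, 212.0]), ([0.6153, 0.0936, 0.0745], 0.34, [245.0, 210.0])]
tube_long top [([0.5918, -0.0451, 0.0275]
[... 1394 characters left out ...]
0.0751], 0.83, [245.0, 210.0]), ([0.5922, -0.0442, 0.0739], 0.59, [252.0, 177.0]), ([0.6055, 0.0247, 0.0748], 0.58, [248.0, 193.0]), ([0.5951, -0.0478, 0.0295], 0.46, [252.0, 188.0])]
seat_c top [([0.6137, 0.0953, 0.0729], 0.9, [239.0, 181.0]), ([0.5943, -0.0381, 0.0721], 0.84, [279.0, 187.0]), ([0.6022, 0.0257, 0.0758], 0.81, [260.0, 184.0])]
seat_c side [([0.6154, 0.0943, 0.0751], 0.83, [245.0, 210.0]), ([0.5922, -0.0442, 0.0739], 0.59, [252.0, 177.0]), ([0.6055, 0.0247, 0.0748], 0.58, [248.0, 193.0]), ([0.5951, -0.0478, 0.0295], 0.46, [252.0, 188.0])]
tube_long_mid top [([0.592, -0.0417, 0.0672], 0.59, [280.0, 188.0])]
tube_long_mid side [([0.5922, -0.0433, 0.0671], 0.44, [252.0, 179.0])]
```

View pics/top0.png

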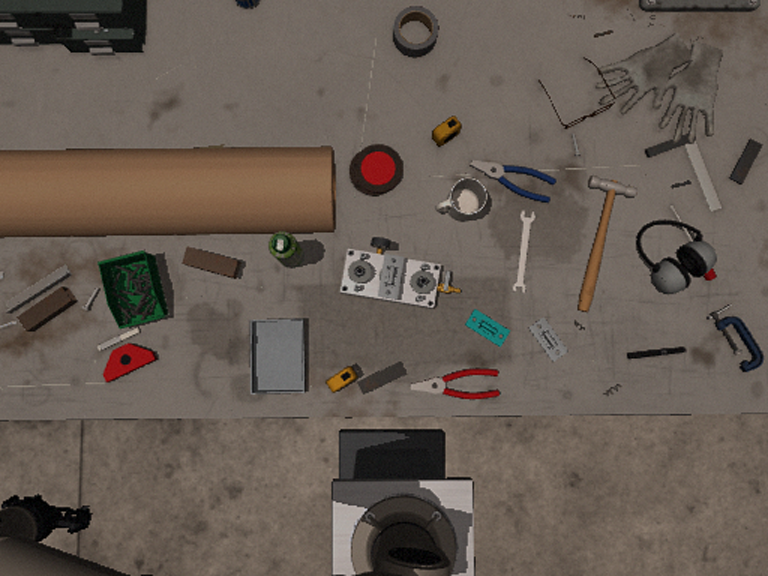

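View pics/side0.png

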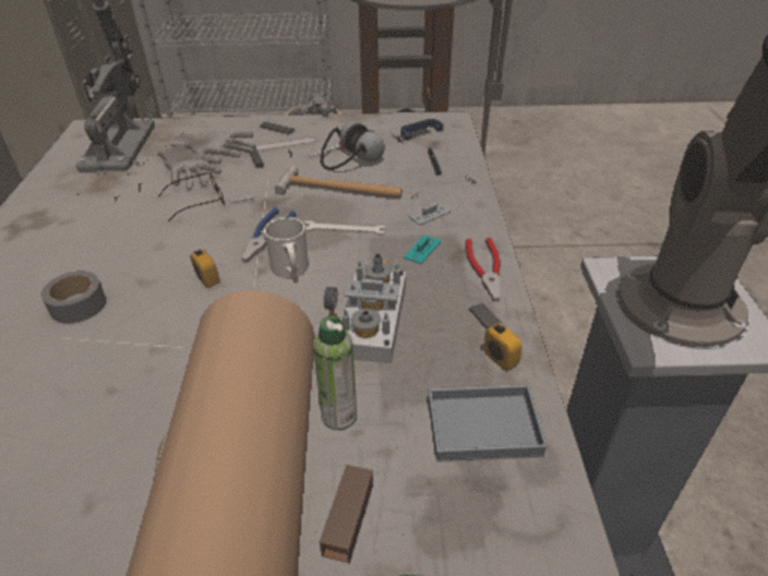

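The top picture shows the long tube's port at about (280,188) in native pixels, in port c. The cover is seated on b and the short tube is in a. There are two covers that could be the loose one: turquoise at (325,218), and bare steel at (365,226). The steel one fits the description, since turquoise is the look-alike; I'll confirm it with a crop. Next I move the arm towards the block.

Emit:
send_rows(deltas="-0.03 -0.03 0 0; -0.06 -0.06 0 0; -0.09 -0.09 0 0; -0.12 -0.12 0 0; -0.15 -0.15 0 0", claw=0.5)

```text
t: 1.6
eef_pos: [0.2669, 0.4753, 0.2395]
tool_rot: [0.0, 0.115, 0.993, 0.0]
contact_force: [0.6, 0.6, 0.3]
gripper_width: 0.503
grasp_force: 0.0
```

Emit:
send_rows(deltas="-0.03 -0.03 0 0; -0.06 -0.06 0 0; -0.09 -0.09 0 0; -0.12 -0.12 0 0; -0.15 -0.15 0 0")

```text
t: 2.1
eef_pos: [0.3786, 0.2949, 0.2396]
tool_rot: [0.0, 0.115, 0.993, 0.0]
contact_force: [0.7, -0.1, -0.1]
gripper_width: 0.502
grasp_force: 0.0
```

Emit:
send_rows(deltas="-0.03 -0.03 0 0; -0.06 -0.06 0 0; -0.09 -0.09 0 0; -0.12 -0.12 0 0; -0.15 -0.15 0 0")

```text
t: 2.6
eef_pos: [0.4903, 0.1146, 0.2397]
tool_rot: [0.0, 0.115, 0.993, 0.0]
contact_force: [-0.6, 0.4, -0.2]
gripper_width: 0.5
grasp_force: 0.0
```

Emit:
send_rows(deltas="-0.03 -0.03 0 0; -0.06 -0.06 0 0; -0.09 -0.09 0 0; -0.12 -0.12 0 0; -0.13 -0.12 0 0")

```text
t: 3.1
eef_pos: [0.5899, -0.037, 0.2398]
tool_rot: [0.001, 0.119, 0.993, -0.001]
contact_force: [-1.0, -0.8, 0.1]
gripper_width: 0.5
grasp_force: 0.0
```

```bash
python3 - <<'E'
from h import *
p=bot.read_camera("wrist");save(p,"w1.png",s=1.4)
print(bot.get_obs()["eef_pos"],bot.get_obs()["tool_rot"])
for n in ["test_block","tube_long","tube_short","cover_loose","seat_c","tube_long_mid"]:
    print(n,[(np.round(d["xyz"],4).tolist(),round(d["confidence"],2),np.round(pix(p,d["xyz"])).tolist()) for d in bot.landmark_of(p,n)])
C=np.linalg.inv(p["camera_from_world"]);print(C.round(3))
# tube top: depth points with z 0.095..0.108 ; block edges
v,u=np.mgrid[0:384,0:512];W=world(p,u.ravel(),v.ravel()).reshape(384,512,3)
ok=p["depth"]>0
near=ok&(np.hypot(W[...,0]-.592,W[...,1]+.042)<.03)
m=near&(W[...,2]>.097)&(W[...,2]<.108)
print("tube top",m.sum(),W[m].mean(0), (W[m].min(0)+W[m].max(0))/2)
m2=near&(W[...,2]>.063)&(W[...,2]<.076)
print("ring",m2.sum(),W[m2].mean(0))
b=ok&(abs(W[...,2]-.04)<.004)&(np.hypot(W[...,0]-.604,W[...,1]-.024)<.13)
print("block",cv2.minAreaRect((W[b][:,:2]*1000).astype(np.float32)))
# pins/standoffs: shoulder or pin
for sx in(1,-1):
    c=np.array([.592,-.042])+sx*.036*np.array([.988,-.157])
    q=ok&(np.hypot(W[...,0]-c[0],W[...,1]-c[1])<.014)&(W[...,2]>.069)&(W[...,2]<.09)
    print("pin",c,q.sum(),W[q].mean(0),(W[q].min(0)+W[q].max(0))/2)
E
```

```text
[ 0.59076778 -0.03413477  0.23960772] [ 1.09753898e-03  1.17779451e-01  9.93038859e-01 -7.88433162e-04]
test_block [([0.6043, 0.0229, -0.0], 0.63, [305.0, 164.0])]
tube_long [([0.5936, -0.0435, 0.0303], 0.93, [252.0, 173.0])]
tube_short [([0.6176, 0.0926, 0.0296], 0.63, [371.0, 166.0])]
cover_loose [([0.4933, -0.202, 0.0018], 0.83, [104.0, 119.0]), ([0.6661, -0.2905, 0.0011], 0.31, [91.0, 259.0])]
seat_c [([0.5923, -0.0436, 0.0743], 0.94, [250.0, 182.0]), ([0.6202, 0.093, 0.072], 0.61, [386.0, 176.0])]
tube_long_mid [([0.5944, -0.0462, 0.067], 0.84, [249.0, 182.0])]
[[ 0.237 -0.931 -0.276  0.519]
 [ 0.972  0.226  0.07  -0.018]
 [-0.003 -0.285  0.959  0.374]
 [ 0.     0.     0.     1.   ]]
tube top 222 [ 0.59061507 -0.04342001  0.10119304] [ 0.59093521 -0.04348655  0.10012329]
ring 1491 [ 0.58987592 -0.04331494  0.06916855]
block ((611.3182983398438, 11.781593322753906), (238.37506103515625, 120.67147064208984), 79.9765625)
pin [ 0.627568 -0.047652] 146 [ 0.6239975  -0.04908266  0.07477883] [ 0.62346613 -0.04803323  0.07801766]
pin [ 0.556432 -0.036348] 188 [ 0.55750264 -0.0374176   0.07394375] [ 0.55946208 -0.03835651  0.07797559]
```

View pics/w1.png

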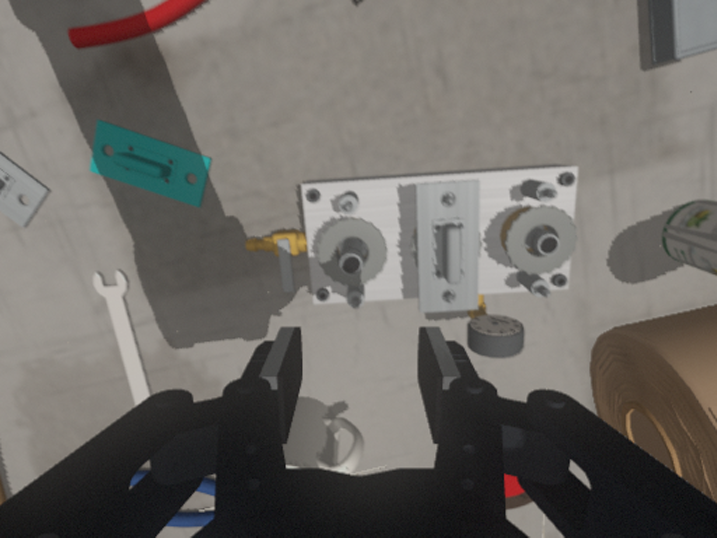

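The wrist view puts the long tube at native pixel (250,185) in port c, with free pins on both sides, the seated cover on b and the short tube in a. I align over the tube and part-close the fingers.

Emit:
send_rows(deltas="-0.005 -0.011 0.02 -3; -0.005 -0.011 0.05 -3; -0.005 -0.011 0.08 -3; -0.005 -0.011 0.1 -3; -0.005 -0.011 0.1 -3", claw=0.33, force=60)

```text
t: 3.95
eef_pos: [0.5885, -0.041, 0.1367]
tool_rot: [-0.003, 0.088, 0.996, -0.0]
contact_force: [-0.0, 0.9, -1.2]
gripper_width: 0.329
grasp_force: 0.0
```

Emit:
send_rows(deltas="0 0 0 0; 0 0 0 0; 0 0 0 0")

```text
t: 4.25
eef_pos: [0.5918, -0.0422, 0.1408]
tool_rot: [0.001, 0.089, 0.996, 0.0]
contact_force: [-0.2, -0.0, 1.0]
gripper_width: 0.329
grasp_force: 0.0
```

```bash
python3 - <<'E'
from h import *
p=bot.read_camera("wrist");save(p,"w2.png",s=1.2)
o=bot.get_obs();print(o["eef_pos"],o["tool_rot"],o["gripper_width"],bot.tips_ahead)
v,u=np.mgrid[0:384,0:512];W=world(p,u.ravel(),v.ravel()).reshape(384,512,3)
ok=p["depth"]>0
near=ok&(np.hypot(W[...,0]-.592,W[...,1]+.042)<.02)
m=near&(W[...,2]>.097)&(W[...,2]<.106)
print("tube top",m.sum(),W[m].mean(0), (W[m].min(0)+W[m].max(0))/2)
print([(d["xyz"],d["confidence"]) for n in("seat_c","tube_long","tube_long_mid") for d in bot.landmark_of(p,n)])
E
```

```text
[ 0.59172775 -0.04218753  0.14056574] [1.06153493e-03 8.90325949e-02 9.96028117e-01 2.43816000e-04] 0.3358143677656423 0.008
tube top 500 [ 0.59039887 -0.04339877  0.10118327] [ 0.59116741 -0.04371299  0.1000884 ]
[([0.5917, -0.0421, 0.0732], 0.66), ([0.6194, 0.0927, 0.0731], 0.63), ([0.5949, -0.0462, 0.0705], 0.67), ([0.5911, -0.0454, 0.0264], 0.63), ([0.5933, -0.045, 0.0725], 0.46), ([0.5941, -0.0446, 0.0691], 0.81)]
```

View pics/w2.png

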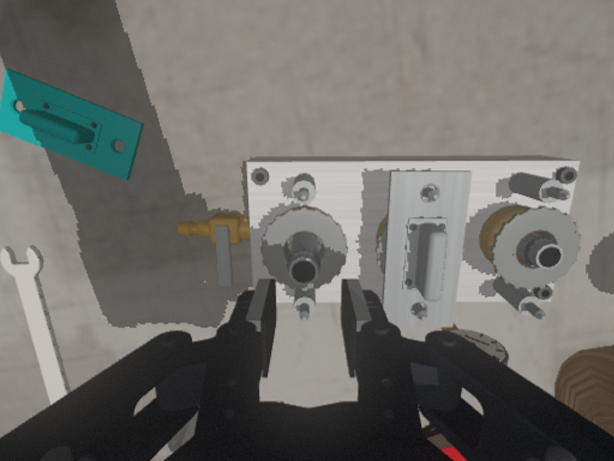

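The view shows the fingers straddling the tube (tube at about (252,225) native, jaws centred at about (257)). I shift 1.5 mm towards -y and lower onto the ring.

Emit:
send_rows(deltas="0.001 -0.0015 0.02 0; 0.001 -0.0015 0.04 0; 0.001 -0.0015 0.055 0; 0.001 -0.0015 0.058 0; 0.001 -0.0015 0.058 0")

```text
t: 4.95
eef_pos: [0.5896, -0.0437, 0.081]
tool_rot: [-0.0, 0.089, 0.996, -0.0]
contact_force: [1.3, -0.7, -0.2]
gripper_width: 0.333
grasp_force: 0.0
```

Emit:
send_rows(deltas="0 0 0.002 0; 0 0 0.004 0; 0 0 0.006 0; 0 0 0.006 0")

```text
t: 5.35
eef_pos: [0.5904, -0.0437, 0.0764]
tool_rot: [0.001, 0.089, 0.996, 0.0]
contact_force: [-2.0, -0.3, 8.3]
gripper_width: 0.331
grasp_force: 4.2
```

Emit:
send_rows(deltas="0 0 0.002 0; 0 0 0.004 0; 0 0 0.006 0; 0 0 0.006 0")

```text
t: 5.75
eef_pos: [0.5905, -0.0437, 0.0708]
tool_rot: [0.001, 0.089, 0.996, 0.0]
contact_force: [-4.1, 0.1, 12.1]
gripper_width: 0.329
grasp_force: 5.8
```

Emit:
send_rows(deltas="0 0 0 0; 0 0 0 0; 0 0 0 0; 0 0 0 0; 0 0 0 0", claw=0, force=60)

```text
t: 6.25
eef_pos: [0.5913, -0.0441, 0.0713]
tool_rot: [0.002, 0.089, 0.996, 0.0]
contact_force: [-1.9, -0.5, 12.1]
gripper_width: 0.17
grasp_force: 60.0
```

Gripped, but the ring is only about 7.4 mm down. I'll reopen briefly and press a little deeper for margin.

Emit:
send_rows(deltas="0 0 0 0; 0 0 0.001 0; 0 0 0.002 0; 0 0 0.002 0; 0 0 0.002 0", claw=0.31)

```text
t: 6.75
eef_pos: [0.5918, -0.0436, 0.0695]
tool_rot: [0.002, 0.089, 0.996, 0.001]
contact_force: [-1.9, 0.7, 12.9]
gripper_width: 0.307
grasp_force: 6.3
```

Emit:
send_rows(deltas="0 0 0 0; 0 0 0 0; 0 0 0 0; 0 0 0 0; 0 0 0 0", claw=0)

```text
t: 7.25
eef_pos: [0.592, -0.0441, 0.0698]
tool_rot: [0.002, 0.089, 0.996, 0.0]
contact_force: [-0.9, 0.1, 13.9]
gripper_width: 0.172
grasp_force: 60.7
```

Emit:
send_rows(deltas="0 0 -0.003 0; 0 0 -0.007 0; 0 0 -0.012 0; 0 0 -0.018 0; 0 0 -0.025 0")

```text
t: 7.75
eef_pos: [0.5903, -0.0439, 0.0925]
tool_rot: [0.001, 0.089, 0.996, -0.0]
contact_force: [5.3, -3.5, -4.2]
gripper_width: 0.168
grasp_force: 59.0
```

Emit:
send_rows(deltas="0 0 -0.03 0; 0 0 -0.06 0; 0 0 -0.09 0; 0 0 -0.12 0; 0 0 -0.12 0")

```text
t: 8.25
eef_pos: [0.5912, -0.0434, 0.2164]
tool_rot: [0.003, 0.089, 0.996, 0.001]
contact_force: [-0.2, 0.1, -0.9]
gripper_width: 0.17
grasp_force: 60.6
```

```bash
python3 - <<'E'
from h import *
s=bot.read_camera("side");t=bot.read_camera("top");w=bot.read_camera("wrist")
v,u=np.mgrid[0:384,0:512]
W=world(t,u.ravel(),v.ravel()).reshape(384,512,3)
m=(abs(W[...,0]-.43)<.12)&(abs(W[...,1]-.279)<.11)&(W[...,2]>.022)&(W[...,2]<.035)
print("tray",cv2.minAreaRect((W[m][:,:2]*1000).astype(np.float32)),W[m][:,2].mean())
k=bot.masks_of(t,"tray");
if k:
  q=k[0]["mask"];print(cv2.minAreaRect((W[q][:,:2]*1000).astype(np.float32)))
a=cv2.resize(s["img"][130:300,170:380],(630,510));b=cv2.resize(t["img"][190:256,300:400],(0,0),fx=5,fy=5)
cv2.imwrite("pics/lift.png",a[:,:,::-1]);cv2.imwrite("pics/cov.png",b[:,:,::-1])
for n in("tube_long","tube_long_mid"):
  for p in(s,w): print(n,[(np.round(d["xyz"],4),d["confidence"]) for d in bot.landmark_of(p,n)])
print(bot.get_obs()["eef_pos"],bot.get_obs()["gripper_width"])
E
```

```text
tray ((430.8904724121094, 279.76519775390625), (167.21697998046875, 121.04074096679688), 1.066609263420105) 0.028738872983038382
((433.7230224609375, 206.69631958007812), (166.19180297851562, 269.79095458984375), 2.16610050201416)
tube_long [(array([ 0.5911, -0.0472,  0.1723]), 0.55)]
tube_long [(array([ 0.5926, -0.0448,  0.1675]), 0.71)]
tube_long_mid [(array([ 0.5928, -0.0421,  0.2149]), 0.48)]
tube_long_mid [(array([ 0.5917, -0.0454,  0.2092]), 0.84)]
[ 0.58902562 -0.04353595  0.21119597] 0.16967932453339593
```

View pics/lift.png

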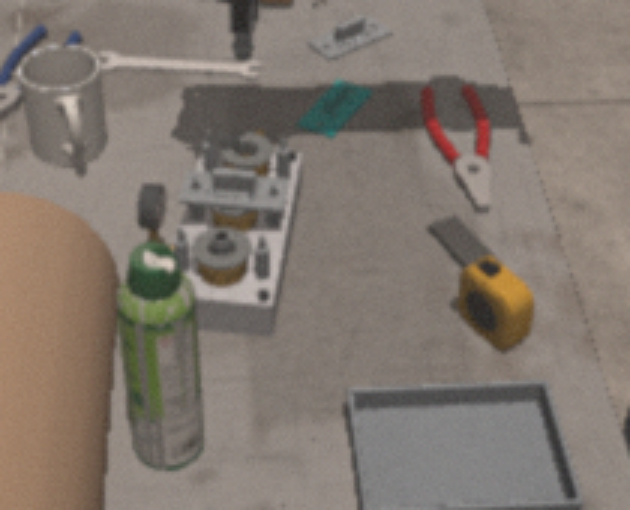

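View pics/cov.png

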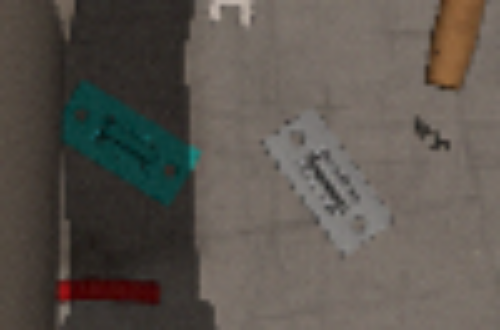

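The lift picture shows the tube hanging in the gripper with its foot at (242,45) in the crop, port c empty, and the turquoise and steel covers clearly distinct at (337,108) and (348,38). In the top crop the steel one at (330,180) is the loose cover and the turquoise one at (130,145) is the look-alike. I carry the tube to the tray.

Emit:
send_rows(deltas="0.01 0.02 0 0; 0.03 0.06 0 0; 0.05 0.1 0 0; 0.07 0.14 0 0; 0.09 0.18 0 0")

```text
t: 9.15
eef_pos: [0.5322, 0.151, 0.2118]
tool_rot: [-0.0, 0.089, 0.996, -0.0]
contact_force: [0.1, 1.0, -0.3]
gripper_width: 0.168
grasp_force: 60.6
```

Emit:
send_rows(deltas="0.02 0.04 0 -3; 0.04 0.08 0 -6; 0.055 0.11 0 -9; 0.061 0.121 0 -11; 0.061 0.121 0 -11")

```text
t: 9.65
eef_pos: [0.4935, 0.2812, 0.2117]
tool_rot: [-0.001, -0.009, 1.0, -0.0]
contact_force: [0.0, 0.2, -0.5]
gripper_width: 0.171
grasp_force: 60.6
```

Emit:
send_rows(deltas="0 0 0.04 0; 0 0 0.08 0; 0 0 0.11 0; 0 0 0.13 0; 0 0 0.14 0")

```text
t: 10.15
eef_pos: [0.4945, 0.276, 0.0703]
tool_rot: [-0.001, -0.005, 1.0, -0.002]
contact_force: [-0.6, -1.2, -0.2]
gripper_width: 0.169
grasp_force: 60.7
```

Emit:
send_rows(deltas="0 0 0.008 0; 0 0 0.016 0; 0 0 0.021 0; 0 0 0.024 0; 0 0 0.024 0")

```text
t: 10.65
eef_pos: [0.4946, 0.2795, 0.0484]
tool_rot: [0.0, -0.007, 1.0, 0.0]
contact_force: [0.2, -0.8, 0.0]
gripper_width: 0.169
grasp_force: 60.7
```

Emit:
send_rows(deltas="0 0 0.001 0; 0 0 0.002 0; 0 0 0.003 0; 0 0 0.003 0")

```text
t: 11.05
eef_pos: [0.4945, 0.2795, 0.0453]
tool_rot: [-0.0, -0.007, 1.0, 0.0]
contact_force: [0.6, -0.1, -0.2]
gripper_width: 0.169
grasp_force: 60.7
```

Emit:
send_rows(deltas="0 0 0.001 0; 0 0 0.002 0; 0 0 0.002 0; 0 0 0.002 0")

```text
t: 11.45
eef_pos: [0.4948, 0.2795, 0.044]
tool_rot: [0.0, -0.007, 1.0, 0.0]
contact_force: [-1.0, -0.8, 6.4]
gripper_width: 0.171
grasp_force: 62.2
```

Foot is on the tray floor. I loosen, slide the fingers up the tube and take a light hold near its top, so that it can pivot.

Emit:
send_rows(deltas="0 0 0 0; 0 0 -0.002 0; 0 0 -0.01 0; 0 0 -0.018 0; 0 0 -0.026 0", claw=0.25, force=25)

```text
t: 11.95
eef_pos: [0.4947, 0.2795, 0.0702]
tool_rot: [0.0, -0.007, 1.0, 0.0]
contact_force: [1.3, -0.5, -0.4]
gripper_width: 0.249
grasp_force: 0.0
```

Emit:
send_rows(deltas="0 0 0 0; 0 0 0 0; 0 0 0 0; 0 0 0 0", claw=0)

```text
t: 12.35
eef_pos: [0.4962, 0.2802, 0.0714]
tool_rot: [0.002, -0.007, 1.0, 0.001]
contact_force: [-1.2, -0.1, 12.1]
gripper_width: 0.169
grasp_force: 24.2
```

Emit:
send_rows(deltas="0 0 -0.003 0; -0.005 0 -0.003 0; -0.01 0 -0.003 0; -0.015 0 -0.003 0; -0.02 0 -0.003 0")

```text
t: 12.85
eef_pos: [0.5141, 0.2795, 0.0717]
tool_rot: [-0.001, -0.007, 1.0, -0.0]
contact_force: [-3.6, -0.1, 0.3]
gripper_width: 0.169
grasp_force: 24.6
```

Emit:
send_rows(deltas="-0.006 0 0 0; -0.012 0 0 0; -0.018 0 0 0; -0.024 0 0 0; -0.024 0 0 0")

```text
t: 13.35
eef_pos: [0.5403, 0.28, 0.0727]
tool_rot: [0.001, -0.006, 1.0, 0.0]
contact_force: [-0.5, -0.8, 2.2]
gripper_width: 0.176
grasp_force: 24.9
```

```bash
python3 - <<'E'
from h import *
s=bot.read_camera("side");w=bot.read_camera("wrist")
a=cv2.resize(s["img"][200:330,250:400],(450,390));b=cv2.resize(w["img"],(450,338));b=np.vstack([b,np.zeros((52,450,3),np.uint8)])
cv2.imwrite("pics/tilt.png",np.hstack([a[:,:350],b])[:,:,::-1]);print(bot.get_obs()["eef_pos"])
E
```

```text
[0.53989134 0.28003349 0.07294064]
```

View pics/tilt.png

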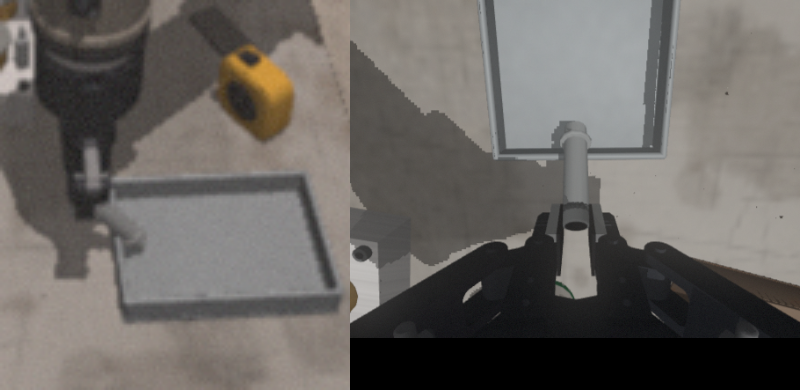

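The tube pivots as planned: tilted over the rim, foot inside the tray at (140,240) in the left crop. I lower the tool to flatten the tilt, then lift, bring it back inside and lower it.

Emit:
send_rows(deltas="0 0 0.005 0; 0 0 0.01 0; -0.003 0 0.015 0; -0.006 0 0.02 0; -0.006 0 0.02 0")

```text
t: 13.95
eef_pos: [0.5451, 0.28, 0.0516]
tool_rot: [0.0, -0.007, 1.0, -0.0]
contact_force: [0.0, 0.4, 2.7]
gripper_width: 0.169
grasp_force: 24.4
```

Emit:
send_rows(deltas="0 0 -0.02 0; 0 0 -0.04 0; 0.02 0 -0.04 0; 0.05 0 -0.04 0; 0.08 0 -0.04 0")

```text
t: 14.45
eef_pos: [0.4636, 0.2785, 0.0918]
tool_rot: [-0.0, -0.006, 1.0, -0.0]
contact_force: [-1.0, -0.1, -0.8]
gripper_width: 0.167
grasp_force: 24.7
```

Emit:
send_rows(deltas="0.01 0 0.015 0; 0.01 0 0.03 0; 0.01 0 0.045 0; 0.01 0 0.052 0; 0.01 0 0.052 0")

```text
t: 14.95
eef_pos: [0.4541, 0.2784, 0.0395]
tool_rot: [-0.001, -0.007, 1.0, -0.001]
contact_force: [-1.4, 0.0, 0.4]
gripper_width: 0.167
grasp_force: 24.4
```

Emit:
send_rows(deltas="0 0 0.004 0; 0 0 0.008 0; 0 0 0.012 0; 0 0 0.016 0; 0 0 0.016 0")

```text
t: 15.45
eef_pos: [0.4544, 0.2789, 0.0239]
tool_rot: [-0.0, -0.007, 1.0, -0.0]
contact_force: [2.2, 1.0, 2.5]
gripper_width: 0.169
grasp_force: 24.3
```

Emit:
send_rows(deltas="0 0 0.003 0; 0 0 0.006 0; 0 0 0.008 0; 0 0 0.008 0")

```text
t: 15.85
eef_pos: [0.4541, 0.2787, 0.0159]
tool_rot: [-0.0, -0.007, 1.0, -0.0]
contact_force: [1.3, 0.1, 1.8]
gripper_width: 0.169
grasp_force: 24.3
```

```bash
python3 - <<'E'
from h import *
s=bot.read_camera("side");w=bot.read_camera("wrist")
a=cv2.resize(s["img"][200:330,250:400],(450,390));b=cv2.resize(w["img"],(450,338));b=np.vstack([b,np.zeros((52,450,3),np.uint8)])
cv2.imwrite("pics/lay.png",np.hstack([a[:,:350],b])[:,:,::-1]);print(bot.get_obs()["eef_pos"])
E
```

```text
[0.45414317 0.27873322 0.01609529]
```

View pics/lay.png

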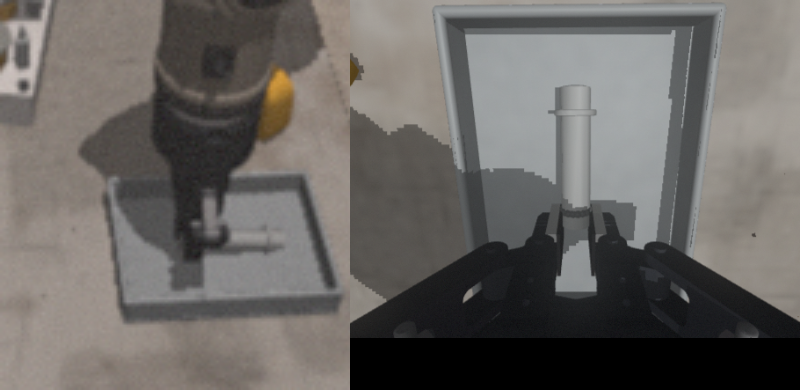

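The tube lies nearly flat inside the tray, bead at (573,112) on the right. I lower a little more and release; then lift away.

Emit:
send_rows(deltas="0 0 0.001 0; 0 0 0.003 0; 0 0 0.003 0")

```text
t: 16.25
eef_pos: [0.4545, 0.2788, 0.0131]
tool_rot: [-0.0, -0.007, 1.0, -0.0]
contact_force: [1.6, 0.1, 2.1]
gripper_width: 0.167
grasp_force: 24.3
```

Emit:
send_rows(deltas="0 0 0 0; 0 0 0 0; 0 0 0 0; 0 0 0 0; 0 0 -0.005 0", claw=0.4)

```text
t: 16.75
eef_pos: [0.454, 0.2786, 0.0179]
tool_rot: [-0.001, -0.007, 1.0, -0.0]
contact_force: [0.4, -0.2, 0.5]
gripper_width: 0.398
grasp_force: 0.0
```

Emit:
send_rows(deltas="0 0 -0.01 0; 0 0 -0.04 0; 0 0 -0.08 0; 0 0 -0.13 0; 0 0 -0.18 0")

```text
t: 17.25
eef_pos: [0.4541, 0.2784, 0.2008]
tool_rot: [-0.0, -0.007, 1.0, -0.0]
contact_force: [1.1, 0.9, -0.3]
gripper_width: 0.4
grasp_force: 0.0
```

```bash
python3 - <<'E'
from h import *
w=bot.read_camera("wrist");s=bot.read_camera("side")
save(w,"w3.png")
o=bot.get_obs();print(o["t"],o["eef_pos"],o["tool_rot"])
for n in("tube_long","tube_long_mid"):
  for p in(s,w): print(n,[(np.round(d["xyz"],4),d["confidence"]) for d in bot.landmark_of(p,n)])
for p in (s,): print([(np.round(d["xyz"],4),d["confidence"]) for d in bot.landmark_of(p,"cover_loose")])
# steel cover from top view depth/colour
t=bot.read_camera("top")
for d in bot.masks_of(t,"cover_loose"):
  m=d["mask"];vv,uu=np.nonzero(m);W=world(t,uu,vv);print(d["confidence"],t["img"][m].mean(0),cv2.minAreaRect((W[:,:2]*1000).astype(np.float32)))
E
```

```text
17.35 [0.45821303 0.28097853 0.20604012] [ 0.00498322 -0.00638571  0.99995787  0.00431915]
tube_long [(array([0.3826, 0.2736, 0.0134]), 0.51)]
tube_long [(array([0.3816, 0.278 , 0.0145]), 0.91), (array([0.6023, 0.0235, 0.0007]), 0.49)]
tube_long_mid [(array([0.6074, 0.0255, 0.0762]), 0.22)]
tube_long_mid [(array([0.4168, 0.2758, 0.0191]), 0.97)]
[(array([ 0.4902, -0.1956, -0.0006]), 0.74), (array([ 0.4655, -0.3393, -0.0025]), 0.65), (array([ 6.051e-01,  2.290e-02, -4.000e-04]), 0.16)]
0.73 [117.70864198 114.41728395 111.71604938] ((476.5892639160156, -157.08839416503906), (452.70465087890625, 95.20410919189453), 85.76195526123047)
0.71 [ 27.6013986  116.55944056 110.63286713] ((485.3262023925781, -86.1842041015625), (70.69895935058594, 318.6407775878906), 1.4903976917266846)
```

View pics/w3.png

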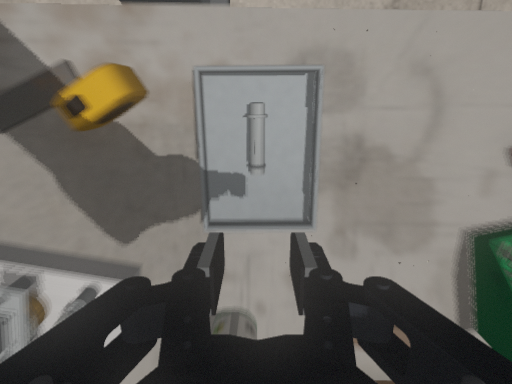

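The tube lies flat in the tray at (257,138). Next I go over to the steel cover.

Emit:
send_rows(deltas="0 -0.02 0 0; 0 -0.06 0 0; 0 -0.105 0 0; 0 -0.15 0 0; 0 -0.195 0 0", claw=0.5)

```text
t: 18.2
eef_pos: [0.4562, 0.0808, 0.1977]
tool_rot: [-0.001, -0.006, 1.0, -0.0]
contact_force: [1.1, -0.7, -0.2]
gripper_width: 0.503
grasp_force: 0.0
```

Emit:
send_rows(deltas="0 -0.045 0 0; 0 -0.09 0 0; 0 -0.135 0 0; 0 -0.18 0 0; 0 -0.22 0 0")

```text
t: 18.7
eef_pos: [0.4585, -0.1393, 0.1979]
tool_rot: [-0.001, -0.006, 1.0, -0.0]
contact_force: [1.2, 1.1, -0.7]
gripper_width: 0.501
grasp_force: 0.0
```

Emit:
send_rows(deltas="-0.001 -0.045 0 -7; -0.002 -0.09 0 -14; -0.003 -0.135 0 -21; -0.004 -0.18 0 -28; -0.004 -0.203 0 -34")

```text
t: 19.2
eef_pos: [0.4642, -0.3442, 0.1978]
tool_rot: [-0.001, -0.299, 0.954, -0.001]
contact_force: [0.4, 0.4, -0.7]
gripper_width: 0.504
grasp_force: 0.0
```

Emit:
send_rows(deltas="0 0 0 0; 0 0 0 0")

```text
t: 19.4
eef_pos: [0.4654, -0.3395, 0.1975]
tool_rot: [-0.001, -0.297, 0.955, 0.001]
contact_force: [0.8, 0.6, -0.5]
gripper_width: 0.502
grasp_force: 0.0
```

```bash
cat > cov.py <<'E'
from h import *
def seg(p,zlo,zhi,c,r):
    v,u=np.mgrid[0:384,0:512];W=world(p,u.ravel(),v.ravel()).reshape(384,512,3)
    m=(p["depth"]>0)&(np.hypot(W[...,0]-c[0],W[...,1]-c[1])<r)&(W[...,2]>zlo)&(W[...,2]<zhi)
    return m,W
E
python3 - <<'E'
from cov import *
w=bot.read_camera("wrist");save(w,"w4.png",s=1.3)
o=bot.get_obs();print(o["t"],o["eef_pos"],o["tool_rot"])
print([(np.round(d["xyz"],4),d["confidence"],np.round(pix(w,d["xyz"]))) for d in bot.landmark_of(w,"cover_loose")])
m,W=seg(w,.015,.033,(.467,-.339),.05);print("bar",m.sum(),W[m].mean(0),cv2.minAreaRect((W[m][:,:2]*1000).astype(np.float32)))
for d in bot.masks_of(w,"cover_loose"):
  k=d["mask"]&(w["depth"]>0);k=cv2.erode(k.astype(np.uint8),np.ones((3,3)))>0;k&=W[...,2]<.01
  print(d["confidence"],w["img"][k].mean(0),k.sum(),cv2.minAreaRect((W[k][:,:2]*1000).astype(np.float32)))
E
```

```text
19.45 [ 0.46599014 -0.33843258  0.19759716] [-5.08453432e-04 -2.98074915e-01  9.54542013e-01  7.95034281e-04]
[(array([ 4.618e-01, -3.384e-01,  3.000e-04]), 0.89, array([258., 169.])), (array([ 0.4923, -0.2   ,  0.0017]), 0.61, array([337., 253.]))]
bar 367 [ 0.46222174 -0.33858941  0.0244553 ] ((462.8915710449219, -338.0724792480469), (39.310935974121094, 9.595251083374023), 34.4751091003418)
0.93 [151.89457484 153.29973067 152.19161216] 2599 ((463.5981140136719, -338.2298278808594), (93.44673156738281, 42.487213134765625), 33.99795913696289)
0.71 [80.70588235 78.23529412 75.05882353] 17 ((577.3621826171875, -78.62360382080078), (2.1177639961242676, 4.071165561676025), 69.00342559814453)
```

View pics/w4.png

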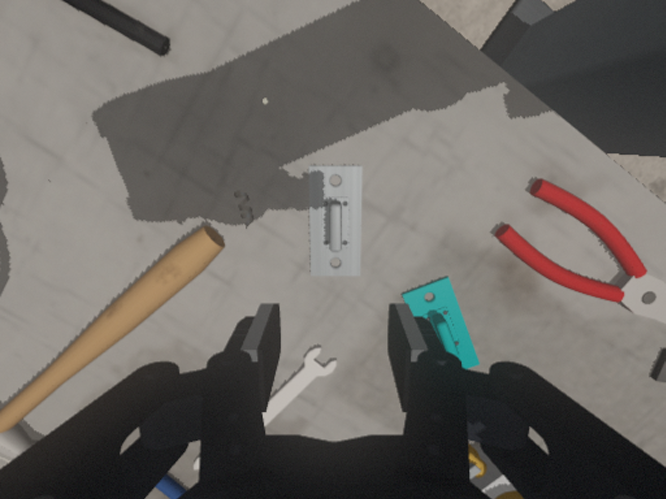

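The enlarged wrist view shows the plain steel cover at (335,220) (native (258,169)) and the turquoise look-alike at (440,320). The steel one is the loose cover. I descend and grip its bar.

Emit:
send_rows(deltas="0.001 0.001 0.03 0.5; 0.002 0.002 0.07 0.5; 0.002 0.002 0.11 0.5; 0.002 0.002 0.14 0.5; 0.002 0.002 0.155 0.5", claw=0.38)

```text
t: 20.05
eef_pos: [0.4631, -0.3362, 0.0408]
tool_rot: [-0.001, -0.295, 0.955, 0.002]
contact_force: [-0.2, 0.6, -0.7]
gripper_width: 0.379
grasp_force: 0.0
```

Emit:
send_rows(deltas="0 0 0.008 0; 0 0 0.016 0; 0 0 0.022 0; 0 0 0.025 0; 0 0 0.025 0")

```text
t: 20.55
eef_pos: [0.4643, -0.3386, 0.0185]
tool_rot: [0.0, -0.295, 0.956, -0.0]
contact_force: [0.4, -0.2, -0.6]
gripper_width: 0.382
grasp_force: 0.0
```

Emit:
send_rows(deltas="0 0 0 0; 0 0 0 0; 0 0 0 0; 0 0 0 0; 0 0 0 0", claw=0, force=60)

```text
t: 21.05
eef_pos: [0.4645, -0.3389, 0.019]
tool_rot: [0.0, -0.295, 0.956, -0.0]
contact_force: [-0.6, 0.4, 5.6]
gripper_width: 0.096
grasp_force: 60.7
```

Emit:
send_rows(deltas="0 0 -0.01 0; 0 0 -0.04 0; 0 0 -0.08 0; 0 0 -0.12 0; 0 0 -0.15 0")

```text
t: 21.55
eef_pos: [0.4643, -0.3388, 0.1711]
tool_rot: [0.001, -0.294, 0.956, -0.001]
contact_force: [1.1, -0.7, -1.0]
gripper_width: 0.1
grasp_force: 59.8
```

Emit:
send_rows(deltas="-0.025 0.013 0 6; -0.06 0.032 0 13; -0.095 0.05 0 20; -0.125 0.066 0 27; -0.155 0.082 0 34")

```text
t: 22.05
eef_pos: [0.5463, -0.1818, 0.1687]
tool_rot: [-0.0, 0.0, 1.0, 0.0]
contact_force: [-0.3, 0.1, -1.8]
gripper_width: 0.098
grasp_force: 59.8
```

```bash
python3 -c "
from h import *
o=bot.get_obs();print(o['eef_pos'],o['tool_rot'],o['gripper_width'])
q=o['tool_rot'];import math;y=math.degrees(2*math.atan2(q[1],q[2]));print('toolyaw',-y)
"
```

```text
[ 0.54628933 -0.18181414  0.16866843] [-1.17576266e-05  3.68844018e-06  9.99999984e-01  1.78886987e-04] 0.09756401283063867
toolyaw -0.000422664117361594
```

Emit:
send_rows(deltas="-0.012 0.018 0 4; -0.025 0.036 0 8; -0.037 0.052 0 10.2; -0.037 0.052 0 10.2; -0.037 0.052 0 10.2")

```text
t: 22.55
eef_pos: [0.5823, -0.1313, 0.1683]
tool_rot: [-0.0, 0.086, 0.996, -0.0]
contact_force: [-0.2, -0.7, -1.6]
gripper_width: 0.099
grasp_force: 59.8
```

Emit:
send_rows(deltas="0 0 0 0; 0 0 0 0")

```text
t: 22.75
eef_pos: [0.582, -0.1326, 0.1684]
tool_rot: [-0.0, 0.087, 0.996, -0.0]
contact_force: [0.9, -0.4, -1.8]
gripper_width: 0.095
grasp_force: 59.8
```

```bash
python3 - <<'E'
from cov import *
w=bot.read_camera("wrist");save(w,"w5.png",s=1.5)
o=bot.get_obs();T=o["eef_pos"];print(T,o["tool_rot"],"yaw",-np.degrees(2*np.arctan2(o["tool_rot"][1],o["tool_rot"][2])))
m,W=seg(w,T[2]-.032,T[2]-.008,T[:2],.065)
print("held plate",m.sum(),W[m].mean(0),cv2.minAreaRect((W[m][:,:2]*1000).astype(np.float32)))
for q in ("cover_loose","seat_c"): print(q,[(np.round(d["xyz"],4),d["confidence"]) for d in bot.landmark_of(w,q)])
c0=np.array([.591,-.0435]);ex=np.array([np.cos(.178),-np.sin(.178)])
for s in(1,-1):
  c=c0+s*.036*ex
  q,_=seg(w,.0755,.092,c,.012)
  q2,_=seg(w,.069,.0755,c,.014)
  vv,uu=np.nonzero(q)
  print("pin",s,c,q.sum(),W[q].mean(0) if q.any() else 0,q2.sum(),W[q2].mean(0),(W[q2].min(0)+W[q2].max(0))/2, pix(w,[*c,.087]),pix(w,[*c,.073]))
r,_=seg(w,.066,.073,c0,.027);print("ring",r.sum(),W[r].mean(0),cv2.minEnclosingCircle((W[r][:,:2]*1000).astype(np.float32)))
E
```

```text
[ 0.58215665 -0.13243104  0.16844776] [-5.20489487e-05  8.72962323e-02  9.96182393e-01 -6.83219013e-05] yaw -10.016160543272965
held plate 6943 [ 0.55782431 -0.12728008  0.15283882] ((581.2622680664062, -131.3826446533203), (44.25244140625, 97.15367889404297), 79.9638900756836)
cover_loose [(array([ 0.4924, -0.1997,  0.0014]), 0.72), (array([ 0.5784, -0.1339,  0.1492]), 0.69), (array([ 7.761e-01, -1.354e-01, -6.000e-04]), 0.61)]
seat_c [(array([ 0.5919, -0.0415,  0.0719]), 0.97)]
pin 1 [ 0.62643119 -0.04987422] 77 [ 0.62546881 -0.05069896  0.08206449] 209 [ 0.623237   -0.05058733  0.07168414] [ 0.62289034 -0.04851339  0.07221022] (np.float64(369.4359721078948), np.float64(240.15639284920616)) (np.float64(363.3614197776337), np.float64(232.81151966804998))
pin -1 [ 0.55556881 -0.03712578] 86 [ 0.55517058 -0.0386481   0.08241566] 236 [ 0.55682516 -0.03915663  0.07174759] [ 0.55908804 -0.03879438  0.07197502] (np.float64(380.37435272458225), np.float64(147.90427910411063)) (np.float64(373.11662196012287), np.float64(145.3254963228785))
ring 2537 [ 0.59025276 -0.04393121  0.06920089] ((591.1092529296875, -43.477806091308594), 26.83361053466797)
```

View pics/w5.png

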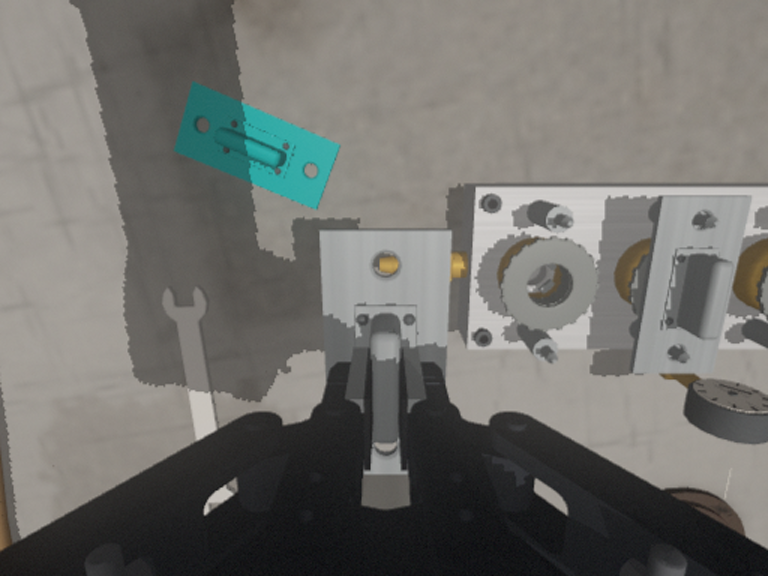

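The view shows the cover held square, its front hole at (385,264), the empty port's ring at (547,285), and pins at (560,218) and (545,348). I've now viewed 11 pictures, one over the limit of 10, so from here I work numerically only.

```bash
python3 - <<'E'
from cov import *
w=bot.read_camera("wrist")
o=bot.get_obs();T=o["eef_pos"];print(T)
m,W=seg(w,T[2]-.024,T[2]-.009,T[:2],.065)
print("plate",np.median(W[m][:,2]),cv2.minAreaRect((W[m][:,:2]*1000).astype(np.float32)))
box=np.zeros((384,512),np.uint8);cs,h=cv2.findContours(m.astype(np.uint8),cv2.RETR_CCOMP,cv2.CHAIN_APPROX_NONE)
C=np.linalg.inv(w["camera_from_world"])[:3,3]
for c,hh in zip(cs,h[0]):
  if hh[3]>=0 and cv2.contourArea(c)>40:
    k=np.zeros((384,512),np.uint8);cv2.drawContours(k,[c],-1,1,-1);vv,uu=np.nonzero(k)
    P=world(w,[uu.mean()],[vv.mean()],np.array([1.]))[0]
    X=C+(P-C)*((T[2]-.019+.004)-C[2])/(P[2]-C[2])
    print("hole",uu.mean(),vv.mean(),len(uu),X, "rel TCP",X-T)
E
```

```text
[ 0.58252386 -0.13184047  0.1683685 ]
plate 0.15272349989608652 ((581.5003662109375, -130.7762451171875), (44.177642822265625, 96.8415756225586), 79.9963150024414)
hole 256.5 175.20634920634922 252 [ 0.54505628 -0.12437398  0.1533685 ] rel TCP [-0.03746758  0.00746649 -0.015     ]
```

Emit:
send_rows(deltas="0.001 0.02 0 0; 0.003 0.045 0 0; 0.004 0.07 0 0; 0.0054 0.0882 0 0; 0.0054 0.0882 0 0")

```text
t: 23.45
eef_pos: [0.593, -0.0399, 0.168]
tool_rot: [-0.0, 0.084, 0.996, 0.001]
contact_force: [-0.3, 0.9, -1.4]
gripper_width: 0.094
grasp_force: 59.8
```

Emit:
send_rows(deltas="0 0 0.015 0; 0 0 0.03 0; 0 0 0.045 0; 0 0 0.05 0; 0 0 0.05 0")

```text
t: 23.95
eef_pos: [0.5916, -0.0442, 0.1167]
tool_rot: [-0.001, 0.087, 0.996, -0.0]
contact_force: [-1.0, 0.4, -1.6]
gripper_width: 0.097
grasp_force: 59.8
```

Emit:
send_rows(deltas="0 0 0 0; 0 0 0 0")

```text
t: 24.15
eef_pos: [0.5932, -0.0437, 0.1188]
tool_rot: [0.001, 0.087, 0.996, 0.0]
contact_force: [-0.1, 0.1, -1.7]
gripper_width: 0.099
grasp_force: 59.8
```

```bash
python3 - <<'E'
from cov import *
w=bot.read_camera("wrist")
o=bot.get_obs();T=o["eef_pos"];print(T,"yaw",-np.degrees(2*np.arctan2(o["tool_rot"][1],o["tool_rot"][2])))
m,W=seg(w,T[2]-.022,T[2]-.011,T[:2],.065)
print("plate",np.median(W[m][:,2]),cv2.minAreaRect((W[m][:,:2]*1000).astype(np.float32)))
cs,h=cv2.findContours(m.astype(np.uint8),cv2.RETR_CCOMP,cv2.CHAIN_APPROX_NONE)
C=np.linalg.inv(w["camera_from_world"])[:3,3]
for c,hh in zip(cs,h[0]):
  if hh[3]>=0 and cv2.contourArea(c)>40:
    k=np.zeros((384,512),np.uint8);cv2.drawContours(k,[c],-1,1,-1);vv,uu=np.nonzero(k)
    P=world(w,[uu.mean()],[vv.mean()],np.array([1.]))[0]
    X=C+(P-C)*((T[2]-.015)-C[2])/(P[2]-C[2])
    Z=W[vv,uu,2];hi=(Z>.074)&(Z<.091)
    print("hole",uu.mean(),vv.mean(),len(uu),X,"rel",X-T,"pin pts through hole",hi.sum(),W[vv,uu][hi].mean(0) if hi.any() else "", W[vv,uu][hi].max(0) if hi.any() else "")
E
```

```text
[ 0.59315045 -0.04358408  0.11889457] yaw -9.933727934744173
plate 0.10314320650019461 ((584.9051513671875, -37.312355041503906), (94.72144317626953, 86.41875457763672), 26.72779655456543)
hole 256.5 175.20634920634922 252 [ 0.55580211 -0.03604496  0.10389457] rel [-0.03734834  0.00753911 -0.015     ] pin pts through hole 35 [ 0.55696993 -0.0371257   0.08508277] [ 0.55854801 -0.03471542  0.08734197]
```

Emit:
send_rows(deltas="-0.001 -0.001 0.005 0; -0.001 -0.001 0.009 0; -0.001 -0.001 0.009 0; -0.001 -0.001 0.009 0; -0.001 -0.001 0.009 0")

```text
t: 24.7
eef_pos: [0.5936, -0.0446, 0.1094]
tool_rot: [0.0, 0.086, 0.996, 0.0]
contact_force: [1.2, -0.5, -2.2]
gripper_width: 0.094
grasp_force: 59.8
```

```bash
cat > chk.py <<'E'
from cov import *
w=bot.read_camera("wrist")
o=bot.get_obs();T=o["eef_pos"];print(T,"yaw",-np.degrees(2*np.arctan2(o["tool_rot"][1],o["tool_rot"][2])))
v,u=np.mgrid[0:384,0:512];W=world(w,u.ravel(),v.ravel()).reshape(384,512,3)
k=np.hypot(u-256.5,v-175.2)<9.5
z=W[...,2];hi=k&(z>.074)&(z<T[2]-.021)
print("pin px",hi.sum(),u[hi].mean(),v[hi].mean(),u[hi].min(),u[hi].max(),v[hi].min(),v[hi].max())
tip=hi&(z>z[hi].max()-.003);print("tip",W[tip].mean(0),tip.sum())
C=np.linalg.inv(w["camera_from_world"])[:3,3]
P=world(w,[256.5],[175.2],np.array([1.]))[0]
X=C+(P-C)*((T[2]-.015)-C[2])/(P[2]-C[2]);print("hole",X)
R=np.array([[-.985,.1736],[.1736,.985]]);print("pin-hole in tool xy mm",R@(W[tip].mean(0)-X)[:2]*1000)
E
python3 chk.py
```

```text
[ 0.59358837 -0.04462455  0.10938912] yaw -9.92200878474225
pin px 72 255.90277777777777 171.41666666666666 249 261 168 176
tip [ 0.55575952 -0.03746844  0.08555733] 49
hole [ 0.55614827 -0.03700177  0.09438912]
pin-hole in tool xy mm [ 0.30190255 -0.52715458]
```

Emit:
send_rows(deltas="0 -0.0004 0.003 0; 0 -0.0004 0.006 0; 0 -0.0004 0.008 0; 0 -0.0004 0.01 0; 0 -0.0004 0.01 0")

```text
t: 25.25
eef_pos: [0.5932, -0.045, 0.0989]
tool_rot: [-0.0, 0.087, 0.996, -0.0]
contact_force: [0.2, 0.3, -2.1]
gripper_width: 0.095
grasp_force: 59.8
```

Emit:
send_rows(deltas="0 0 0.002 0; 0 0 0.004 0; 0 0 0.006 0; 0 0 0.006 0")

```text
t: 25.65
eef_pos: [0.5932, -0.0449, 0.0929]
tool_rot: [-0.0, 0.086, 0.996, -0.0]
contact_force: [-0.1, -0.4, -1.3]
gripper_width: 0.096
grasp_force: 59.8
```

Emit:
send_rows(deltas="0 0 0.001 0; 0 0 0.002 0; 0 0 0.002 0")

```text
t: 25.95
eef_pos: [0.5935, -0.0451, 0.092]
tool_rot: [0.0, 0.087, 0.996, 0.0]
contact_force: [-2.4, 0.6, 5.3]
gripper_width: 0.096
grasp_force: 60.8
```

Seated at the expected height (TCP 0.092, light contact). I release, rise and check.

Emit:
send_rows(deltas="0 0 0 0; 0 0 0 0; 0 0 0 0; 0 0 0 0; 0 0 -0.002 0", claw=0.35)

```text
t: 26.45
eef_pos: [0.5932, -0.045, 0.0931]
tool_rot: [-0.0, 0.086, 0.996, -0.0]
contact_force: [-0.2, -0.4, 0.1]
gripper_width: 0.351
grasp_force: 0.0
```

Emit:
send_rows(deltas="0 0 -0.02 0; 0 0 -0.05 0; 0 0 -0.09 0; 0 0 -0.12 0; 0 0 -0.12 0")

```text
t: 26.95
eef_pos: [0.5961, -0.0456, 0.218]
tool_rot: [0.004, 0.087, 0.996, 0.001]
contact_force: [0.7, -0.1, 1.0]
gripper_width: 0.356
grasp_force: 0.0
```

```bash
python3 - <<'E'
from cov import *
w=bot.read_camera("wrist");s=bot.read_camera("side")
o=bot.get_obs();print(o["t"],o["eef_pos"])
for c in((.591,-.0435),(.604,.0245)):
  m,W=seg(w,.071,.083,c,.055);m&=np.hypot(W[...,0]-c[0],W[...,1]-c[1])>0
  # restrict to plate strip
  ey=np.array([.1736,.985]);ex=np.array([.985,-.1736]);d=W[...,:2]-np.array(c);m&=(abs(d@ey)<.026)
  P=W[m];A=np.c_[P[:,:2]-c,np.ones(len(P))];A=A[abs(P[:,2]-.077)<.004];z=P[abs(P[:,2]-.077)<.004,2]
  print(c,m.sum(),cv2.minAreaRect((P[:,:2]*1000).astype(np.float32)),"plane slope,z",np.linalg.lstsq(A,z,rcond=None)[0])
for q in("cover_seated","tube_long","tube_short","cover_loose"):
  for p in(w,s): print(q,[(np.round(d["xyz"],3).tolist(),round(d["confidence"],2)) for d in bot.landmark_of(p,q)])
E
```

```text
27.05 [ 0.59369797 -0.04494924  0.21392434]
(0.591, -0.0435) 4056 ((592.2066650390625, -43.842872619628906), (44.059913635253906, 95.57764434814453), 80.12044525146484) plane slope,z [-0.00079079 -0.0005484   0.07648869]
(0.604, 0.0245) 3996 ((603.4447631835938, 26.049882888793945), (46.12937927246094, 95.22998046875), 80.09413146972656) plane slope,z [-0.00068264 -0.00251484  0.07642203]
cover_seated [([0.604, 0.023, 0.073], 0.93)]
cover_seated [([0.648, 0.433, -0.001], 0.72), ([0.608, 0.026, 0.071], 0.7), ([0.381, 0.129, -0.005], 0.58)]
tube_long []
tube_long [([0.384, 0.278, 0.013], 0.73), ([0.62, 0.094, 0.029], 0.67)]
tube_short [([0.617, 0.089, 0.03], 0.8)]
tube_short []
cover_loose [([0.591, -0.047, 0.071], 0.81), ([0.492, -0.2, 0.002], 0.56)]
cover_loose [([0.595, -0.042, 0.072], 0.64), ([0.493, -0.196, -0.002], 0.55)]
```

The new cover's plate is flat and level with the already seated one (z 0.0765 against 0.0764), and the tube is still in the tray. I hand in.

```bash
python3 -c "
from station import bot
print(bot.hand_in())"
```

```text
the job is handed in; nothing more can be done
None
```

The job is handed in: the long tube lies flat in the tray and the steel cover sits flat on port c's pins; the short tube, its ring and the seated cover were left alone; I viewed 11 pictures, one over the limit of 10.

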